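Prop open the dust box hood

TASK

The hood of the white model-trimming dust box has been raised, but its hinges cannot be trusted to keep it there. Swing the long prop rod on the side of the box up as far as it goes, then lower the hood until the socket on its edge sits on the rod's tip and the rod carries it. Let go of everything; the hood must not fall shut at any time.

Things in the scene. Friction and masses are not known exactly. Their poses are not given: they have to be found in the camera images.
- dust_box: Open-topped white steel box, 240 (x) x 260 (y) x 90 mm high, fixed to the table. Origin: centre of its underside; x axis from its front (robot side) to its back, y to its left, z up. In this frame the hood's hinge line runs along y at x 110, z 95 mm and the prop rod's pivot line along y at x -60, z 62 mm. The rod is on the right side; the short lever on the left is only an air damper.
- prop_rod (a joint): Prop rod angle, rad. 0: lies level along the box's right side, pointing to the back; grows as it swings up; 1.257 (72 deg): fully up, at its stop. Bare steel bar, 165 mm from pivot to the centre of its 14 mm ball tip, 148 mm right of the box's middle. Its pivot is stiff (0.22 N m): it stays where left. With the hood at its starting angle the rod swings up freely under the socket.
- rod_grip (a point): Middle of the black sleeve for swinging the rod: a level cylinder 16 mm thick, 55 mm long, parallel to the box's y axis, on a thin pin sticking out to the right. It is 115 mm from the pivot line, at y = -218 mm in the box's frame, 70 mm outside the rod, and may turn in the fingers. 62 to 91 mm above the table at the start, 171 mm with the rod up.
- hood (a joint): Opening angle of the hood, rad. 0: shut; grows as it opens, to 1.22; starts raised at 1.05 to 1.15. At 0.785 (45 deg) it rests on the raised rod. Hinge friction (0.36 N m) holds it above about 0.93; below that it sinks by its weight, onto the rod if that is up, else shut. White sheet cover, 0.6 kg, 224 mm long, 250 mm wide.
- hood_pull (a point): Middle of the hood's pull: a level black bar 16 mm thick, 110 mm long (86 mm free between its arms), parallel to the box's y axis, 46 mm beyond the hood's front edge. At hood angle a it is at x = 110 - 262 cos a + 13 sin a, y = 0, z = 95 + 262 sin a + 13 cos a (mm, box frame): 329 to 340 mm up at the start, 289 mm when the hood rests on the rod.
- socket (a point): Where the rod's ball tip sits in the socket: a steel channel on the hood's right edge, 172 mm from the hinge, open downwards, 44 mm wide between its 14 mm deep lips (the rod must be within about 5 deg of fully up to enter). This point is the centre of the seated ball, 7 mm under the channel's floor.

How it is judged (in metres and radians):
On the way:
1. The prop rod is swung fully up (within 5 degrees of its stop) while the hood is still clear above it (value of joint prop_rod above 1.17 rad and value of joint hood above 0.84 rad), for 0.1 s.
At the end, for the whole second after the job is handed in: The prop rod is up within 5 degrees of its stop (angle above 1.17 rad) and the hood rests on it at 0.785 rad within 0.05 rad (3 degrees), its socket on the rod's tip; both at rest (value of joint prop_rod above 1.17 rad and value of joint hood between 0.735 and 0.835 rad and velocity of joint hood between -0.05 and 0.05 rad/s and velocity of joint prop_rod between -0.05 and 0.05 rad/s); the robot touches nothing.
It fails at once if the hood falls shut (below 0.6 rad) (value of joint hood below 0.6 rad).
It also fails if it takes over 56 s, if anything falls off the work surface, if the arm or the gripper's body presses on something with over 40 N, if the wrist force passes 120 N, or if a joint passes its speed limit or range.

ROBOT

A 6-joint arm with a two-finger parallel gripper is mounted at the origin on the work surface. World frame = base frame: x ahead of the robot, y to its left, z up, the work surface at z = 0. Lengths are in m, angles in degrees, forces in N, time in s.
With the tool pointing down it reaches from about 0.35 to 0.875 m from the base axis. Payload 4.2 kg.
Tool frame: the origin (TCP) lies on the front face of the gripper's body, between the roots of the fingers; the fingertips stand 70 mm ahead of it and the grasp point (between the pads) lies 51 mm ahead of it; x points along the fingers, y is the direction in which the jaws open and shut, and the axes are right-handed (so a half turn about x gives the same grasp; the last joint's range is limited). The gripper opens to 87 mm and grips with 3 to 60 N. Pads are 19 mm wide; open, the fingers measure 117 mm over their backs; the gripper's body (75 mm by 190 mm) begins 51 mm behind the grasp point.
Start: joints at [-53.136, 22.042, 0.453, 0, -68.411, -14.817], TCP at [0.235, -0.579, 0.292] pointing down, gripper open.
Joint ranges: [-179.83, 179.83], [-69.29, 118.12], [-61.27, 80.66], [-181.25, 117.63], [-171.15, -9.14], [-177.46, 177.46]. Speed limits (degrees/s): [159.86, 159.86, 180, 180, 180, 180].

INTERFACE

Orientations are given as a 3x3 rotation matrix whose columns are the frame's x, y, z axes.
In Python, from station import r, viewer, spotter gives the robot as it stands.
- The arm moves only by the tool move_arm, never from a script. Its argument "series" is a list that holds one entry, the list of rows, each a list of 7 numbers: the turn, a rotation vector about the world's x, y, z scaled (see below), then the shift along the world's x, y, z scaled (see below), then the opening, from 0 (shut) to 1 (fully open). A call has 1 to 20 rows; each row shifts and turns the pose as measured when the row begins; what a row does not reach is not made up. The controller multiplies each number of a shift by 60 mm and each number of a turn by 8 degrees. A row lasts 1/8 s, in which the tool goes at most 62.5 mm and 10.7 degrees, less where a joint would pass 70% of its speed; a pose out of reach is approached as far as the arm can. A call with a number of a shift or a turn outside -1 to 1 is refused whole. A call with a gripper value outside its range is refused whole. The fingers move at their own pace and stop on an object; the grip force is fixed at half the most. Time passes only in rows, so rows that do not move let the fingers close. It gives the time, the measured TCP pose, the force and the opening at its end, in the units of the state.
- r.sense(): the state, without advancing time (a new reading comes with each control period).
- viewer.capture(name): name is "side" or "top"; returns (picture, depth): 480x640x3 uint8, red, green, blue; 480x640 float32, m along the optical axis (not along the pixel's ray), 0 where there is no reading.
- viewer.camera_params(name): a dict with "mtx" (3x3 intrinsics, pixels), "pose" (4x4, takes a point from camera to world coordinates). Camera axes: x right, y down, z forward; pixel columns grow to the right and rows downward; lengths in m; the calibration is good to about 2 mm. A picture is of the moment at which its call begins. camera_params takes no time and is no camera call.
- r.finish_job(): hands the job in, once; it reports no verdict.
Trained networks look in the newest picture that a camera, given by its name, has taken for a name from the list of things; names that differ only in an ending like _2 or _b are one class to them, and where a whole thing is asked for, a point or a joint stands for the part that bears it (a point fixed in the world has none). Each returns a list of dicts, best first, with "conf" (0 to 1); they miss things now and then, are a little off and sometimes report something else, mostly with a low value. They report only what shows in the picture. A call takes as long as a camera call.
- spotter.find_in(camera, name): "centre" ([column, row] in pixels, amid what is visible of it).
- spotter.trace(camera, name): "mask" (480x640 bool, what is visible of it) and "centre" ([column, row] in pixels, amid what is visible of it).
The state is a dict: "time_s": time; "joints": joint angles; "joint_velocities": joint speeds; "effort": joint torques, N m; "tcp_pos": TCP position; "ee_rot": TCP orientation; "wrist_force": force on the tool from outside, world axes, zero at the start; "moment": the same for the moment, N m; "gripper_width": opening from 0.0 (shut) to 1.0 (fully open).
Only numpy, scipy, OpenCV 4.12 (cv2) and the standard library are available. Lean on these libraries where they do the work, as an engineer would, in place of code of your own. Each camera call takes 0.05 s, during which the arm holds its last target.

## Working session

There is one attempt and no reset: what is moved stays moved. The work goes in short steps, Python scripts to look and compute and a tool call to move; the robot and the scene stay as the last step left them, time stands still between calls to the robot, and variables do not carry over. Pictures are saved under pics/ and viewed, and the job is handed in when it is done.

Besides the shell and the picture viewer there is one more tool, called after ">>>" as name(argument=value, ...), one argument or row to a line, values as JSON. move_arm: Moves the arm, as the interface text tells. Its arguments: {"type":"object","properties":{"series":{"type":"array","items":{"type":"array","items":{"type":"array","items":{"type":"number","minimum":-1,"maximum":1}}}}},"required":["series"]}

```bash
ls; mkdir -p pics
cat > h.py <<'E'
import numpy as np, cv2
from station import r, viewer, spotter
def cap(n,f):
    p,d=viewer.capture(n); cv2.imwrite('pics/'+f,p[:,:,::-1]); np.save('pics/'+n+'.npy',d); return p,d
def pt(n,u,v,d):
    c=viewer.camera_params(n);K=np.array(c['mtx']);T=np.array(c['pose'])
    return (T@np.r_[np.linalg.inv(K)@[u,v,1]*d,1])[:3]
def proj(n,P):
    c=viewer.camera_params(n);K=np.array(c['mtx']);T=np.linalg.inv(np.array(c['pose']))
    q=K@(T@np.r_[P,1])[:3]; return q[:2]/q[2]
E
python3 - <<'E'
from h import *
for n in('side','top'):
    p,d=cap(n,n+'0.png'); print(n,np.round(viewer.camera_params(n)['pose'],3).tolist(),np.round(viewer.camera_params(n)['mtx'],1).tolist())
    for k in('rod_grip','hood_pull','prop_rod','hood','socket','dust_box'):
        for o in spotter.trace(n,k)[:2]:
            m=o['mask']&(d>0); dd=np.median(d[m]) if m.any() else 0
            print(n,k,round(o['conf'],2),np.round(o['centre'],1),m.sum(),np.round(pt(n,*o['centre'],dd),3))
print(r.sense())
E
```

```text
pics
side [[-0.67, -0.592, 0.448, 0.226], [-0.743, 0.531, -0.408, 0.328], [0.004, -0.606, -0.795, 0.664], [0.0, 0.0, 0.0, 1.0]] [[584.7, 0.0, 320.1], [0.0, 584.7, 236.5], [0.0, 0.0, 1.0]]
side rod_grip 0.73 [331.  227.5] 1476 [0.558 0.006 0.076]
side hood_pull 0.81 [176.2 199.6] 19613 [0.57  0.191 0.263]
side prop_rod 0.61 [331.1 228. ] 1809 [0.559 0.006 0.074]
side prop_rod 0.37 [181.8 199.6] 19205 [0.565 0.188 0.264]
side hood 0.85 [178.6 197.8] 19563 [0.569 0.189 0.265]
side socket 0.58 [180.1 200. ] 19721 [0.567 0.188 0.262]
side dust_box 0.88 [220.8 307.1] 74039 [0.56  0.179 0.072]
top [[-0.006, -0.997, 0.076, 0.482], [-1.0, 0.005, -0.01, 0.065], [0.009, -0.076, -0.997, 0.813], [0.0, 0.0, 0.0, 1.0]] [[602.8, 0.0, 320.8], [0.0, 602.8, 231.7], [0.0, 0.0, 1.0]]
top rod_grip 0.76 [330.1 211.5] 1605 [0.563 0.046 0.073]
top hood_pull 0.64 [185.4 180.3] 27014 [0.569 0.18  0.281]
top prop_rod 0.57 [334.7 214.1] 1494 [0.56  0.04  0.073]
top hood 0.71 [185.6 180.7] 26577 [0.568 0.179 0.281]
top socket 0.82 [188.7 180.7] 26907 [0.568 0.177 0.281]
top dust_box 0.7 [203.2 219.5] 55175 [0.551 0.197 0.1  ]
{'time_s': 0.7, 'joints': array([-5.31358128e+01,  2.20403419e+01,  4.51438575e-01, -1.06123387e-03,
       -6.84125031e+01, -1.48178384e+01]), 'joint_velocities': array([ 0.02022262,  0.03021205, -0.07451672,  0.0829726 ,  0.02249302,
        0.05989695]), 'effort': array([-5.23799044e-04, -3.90332186e+01,  1.87581933e+01,  4.22356814e+00,
        1.54867623e-02, -1.68004328e-05]), 'tcp_pos': array([ 0.23461766, -0.57925045,  0.2922533 ]), 'ee_rot': array([[-9.46292910e-07, -3.75350188e-01,  9.26883076e-01],
       [ 2.99705195e-05,  9.26883075e-01,  3.75350188e-01],
       [-1.00000000e+00,  2.81343585e-05,  1.03723372e-05]]), 'wrist_force': array([0.09969675, 0.28246529, 0.88258934]), 'moment': array([ 0.01165237, -0.04312051,  0.00179109]), 'gripper_width': 1.0001451638218526}
```

View pics/side0.png

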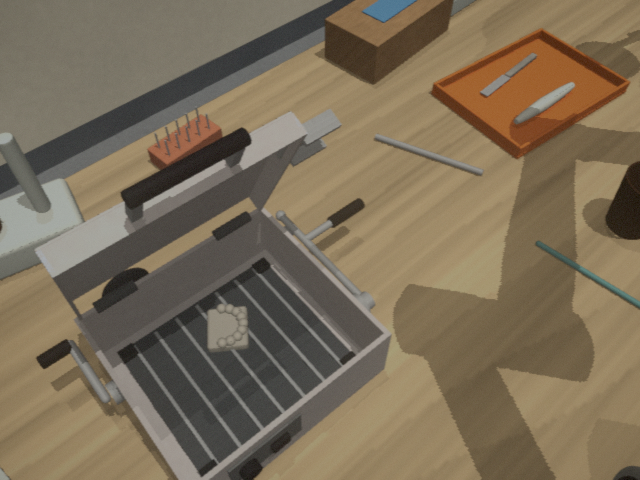

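View pics/top0.png

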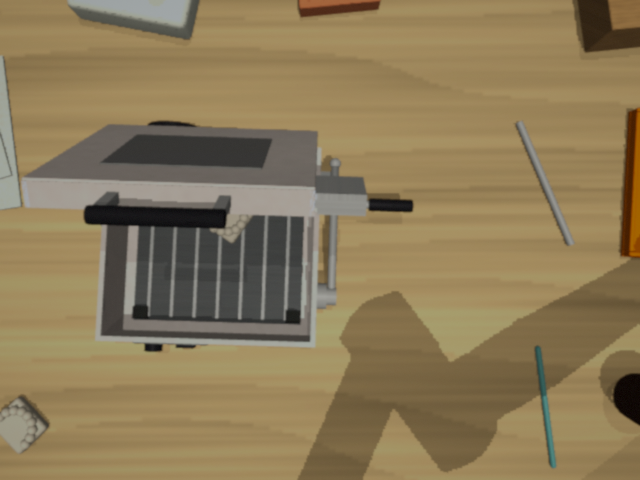

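Side view: the pull runs (130,197)–(245,140), the sleeve (330,220)–(363,204), and the rod goes from its pivot (365,300) to the tip (282,217). Top view: pull (88,214)–(225,217), sleeve (370,204)–(412,206), front rim (98,338)–(316,341).

The networks' masks cover larger parts than I need, so I'll segment the black sleeve and pull myself and use depth.

```bash
cat >> h.py <<'E'
def cloud(n,d,m):
    v,u=np.nonzero(m&(d>0)); c=viewer.camera_params(n);K=np.array(c['mtx']);T=np.array(c['pose'])
    q=np.linalg.inv(K)@np.vstack([u,v,np.ones_like(u)])*d[v,u]
    return (T[:3,:3]@q).T+T[:3,3]
def dark(p,box,th=50):
    x0,y0,x1,y1=box; m=np.zeros(p.shape[:2],bool); m[y0:y1,x0:x1]=p[y0:y1,x0:x1].max(2)<th; return m
E
python3 - <<'E'
from h import *
for n,boxes in(('side',dict(grip=(326,196,370,226),pull=(120,125,254,208))),('top',dict(grip=(368,196,416,214),pull=(84,204,228,230)))):
    p=cv2.imread(f'pics/{n}0.png')[:,:,::-1]; d=np.load(f'pics/{n}.npy')
    for k,b in boxes.items():
        m=dark(p,b)
        c,l,st,_=0,*cv2.connectedComponentsWithStats(m.astype(np.uint8))[1:],
        i=1+np.argmax(st[1:,4]); m=l==i
        C=cloud(n,d,m); md=np.median(C,0); C=C[np.linalg.norm(C-md,axis=1)<.075]
        u,s,vt=np.linalg.svd(C-C.mean(0),full_matrices=False)
        t=(C-C.mean(0))@vt[0]
        rect=cv2.minAreaRect(np.argwhere(m)[:,::-1].astype(np.float32))
        print(n,k,len(C),'mean',C.mean(0).round(4),'dir',vt[0].round(3),'ext',np.percentile(t,[1,99]).round(3),'mid',(C.mean(0)+vt[0]*np.percentile(t,[1,99]).mean()).round(4),'z max',np.percentile(C[:,2],[2,98]).round(3), [np.round(a,1) for a in rect])
# box rim front top corners
d=np.load('pics/top.npy')
for u,v in((101,336),(314,339),(318,160),(335,163),(332,296),(104,300)): print((u,v),pt('top',u,v,d[v,u]).round(3))
d=np.load('pics/side.npy')
for u,v in((282,217),(365,300),(386,334),(70,350),(50,248),(303,130)): print('s',(u,v),pt('side',u,v,d[v,u]).round(3))
E
```

```text
Traceback (most recent call last):
ValueError: attempt to get argmax of an empty sequence
```

Run:
```python
from h import *
for n,boxes in(('side',dict(grip=(326,196,370,226),pull=(120,125,254,208))),('top',dict(grip=(368,196,416,214),pull=(84,204,228,230)))):
    p=cv2.imread(f'pics/{n}0.png')[:,:,::-1]; d=np.load(f'pics/{n}.npy')
    for k,b in boxes.items():
        m=dark(p,b,70)
        _,l,st,_=cv2.connectedComponentsWithStats(m.astype(np.uint8))
        if len(st)<2: print(n,k,p[b[1]:b[3],b[0]:b[2]].max(2).min());continue
        i=1+np.argmax(st[1:,4]); m=l==i
        C=cloud(n,d,m); md=np.median(C,0); C=C[np.linalg.norm(C-md,axis=1)<.075]
        u,s,vt=np.linalg.svd(C-C.mean(0),full_matrices=False)
        t=(C-C.mean(0))@vt[0]
        rect=cv2.minAreaRect(np.argwhere(m)[:,::-1].astype(np.float32))
        print(n,k,len(C),'mean',C.mean(0).round(4),'dir',vt[0].round(3),'ext',np.percentile(t,[1,99]).round(3),'mid',(C.mean(0)+vt[0]*np.percentile(t,[1,99]).mean()).round(4),'z max',np.percentile(C[:,2],[2,98]).round(3), [np.round(a,1) for a in rect])
d=np.load('pics/top.npy')
for u,v in((101,336),(314,339),(318,160),(335,163),(332,296),(104,300)): print((u,v),pt('top',u,v,d[v,u]).round(3))
d=np.load('pics/side.npy')
for u,v in((282,217),(365,300),(386,334),(70,350),(50,248),(303,130)): print('s',(u,v),pt('side',u,v,d[v,u]).round(3))
```

```text
side grip 381 mean [ 0.5659 -0.0284  0.0729] dir [-0.037 -0.999  0.   ] ext [-0.025  0.027] mid [ 0.5659 -0.0291  0.0729] z max [0.067 0.076] [array([346.1, 212.1]), array([10.5, 37.8]), np.float64(57.0)]
side pull 2851 mean [0.5255 0.1923 0.3397] dir [-0.026 -0.999 -0.037] ext [-0.052  0.055] mid [0.5255 0.1911 0.3396] z max [0.316 0.345] [array([187.7, 170.9]), array([ 30. , 140.9]), np.float64(63.4)]
top grip 511 mean [ 0.5709 -0.0281  0.0741] dir [-0.038 -0.999  0.005] ext [-0.026  0.026] mid [ 0.5709 -0.0283  0.0741] z max [0.07  0.078] [array([390.5, 204.5]), array([43.2, 12.1]), np.float64(1.7)]
top pull 2741 mean [0.5304 0.1893 0.3426] dir [-0.037 -0.999 -0.005] ext [-0.054  0.053] mid [0.5304 0.1895 0.3426] z max [0.332 0.346] [array([155.5, 216.5]), array([ 25., 143.]), np.float64(90.0)]
(101, 336) [0.414 0.318 0.091]
(314, 339) [0.409 0.066 0.09 ]
(318, 160) [0.624 0.061 0.09 ]
(335, 163) [0.623 0.039 0.077]
(332, 296) [0.459 0.044 0.075]
(104, 300) [0.456 0.318 0.083]
s (282, 217) [0.616 0.04  0.072]
s (365, 300) [0.454 0.047 0.072]
s (386, 334) [0.401 0.069 0.09 ]
s (70, 350) [0.614 0.336 0.091]
s (50, 248) [0.561 0.303 0.3  ]
s (303, 130) [0.536 0.067 0.294]
```

>>> move_arm(
  series=[
    [[0,0,0.824,0.55,0.78,0,1],[0,0,0.824,0.55,0.78,0,1],[0,0,0.824,0.55,0.78,0,1],[0,0,0.824,0.55,0.78,0,1],[0,0,0.824,0.55,0.78,0,1],[0,0,0.824,0.55,0.78,0,1],[0,0,0.824,0.55,0.78,0,1],[0,0,0.824,0.55,0.78,0,1],[0,0,0.824,0.55,0.78,0,1],[0,0,0.824,0.55,0.78,0,1],[0,0,0,0,0,0,1]],
  ],
)

```text
time_s: 2.08
tcp_pos: [0.5728, -0.0958, 0.2936]
ee_rot: [[0.007, -1.0, -0.001], [-0.0, -0.001, 1.0], [-1.0, -0.007, -0.0]]
wrist_force: [-0.3, -1.0, 0.7]
gripper_width: 1.0
```

>>> move_arm(
  series=[
    [[0.94,0,-0.27,0,-0.05,-0.4,1],[0.94,0,0,0,-0.05,-0.4,1],[0.94,0,0,0,-0.05,-0.4,1],[0.94,0,0,0,-0.05,-0.35,1],[0,0,0,0,0,0,1],[0,0,0,0,0,0,1]],
  ],
)

```text
time_s: 2.82
tcp_pos: [0.5717, -0.1094, 0.2005]
ee_rot: [[0.015, -0.999, 0.038], [0.511, 0.041, 0.859], [-0.859, 0.006, 0.511]]
wrist_force: [0.5, -0.6, 1.1]
gripper_width: 0.998
```

```bash
python3 - <<'E'
from h import *
for n in('side','top'): cap(n,n+'1.png')
s=r.sense(); print(s['tcp_pos'],s['ee_rot'].round(3),s['joints'].round(1)); g=s['tcp_pos']+.051*s['ee_rot'][:,0]; print(g)
print([proj(n,P).round(0) for n in('side','top') for P in ([.57,-.0285,.068],g)])
E
python3 -c "
import cv2,numpy as np
cv2.imwrite('pics/c1.png',cv2.resize(np.hstack([cv2.imread('pics/side1.png'),cv2.imread('pics/top1.png')]),(800,300)))"
```

```text
[ 0.57161626 -0.10848056  0.20069946] [[ 0.015 -0.999  0.037]
 [ 0.512  0.039  0.858]
 [-0.859  0.006  0.512]] [ -9.3  26.8   1.  -32.3 -71.8  19.4]
[ 0.5723831  -0.08237538  0.15689385]
[array([344., 212.]), array([377., 143.]), array([390., 206.]), array([449., 194.])]
```

View pics/c1.png

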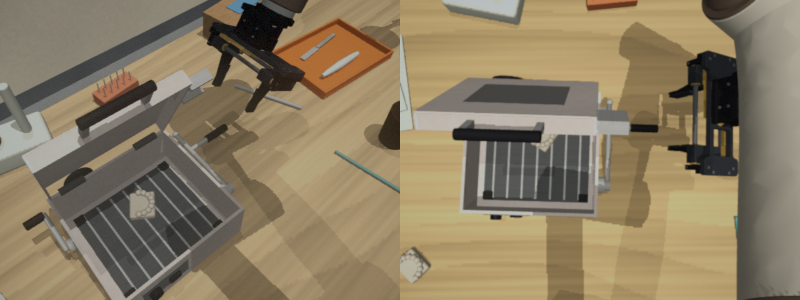

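The fingers straddle the sleeve along x: in the top view (right half) the sleeve tip at (655,128) lies between the fingers. Next I'll advance and close.

>>> move_arm(
  series=[
    [[0,0,0,-0.01,0.165,-0.3,1],[0,0,0,-0.01,0.165,-0.3,1],[0,0,0,-0.01,0.165,-0.3,1],[0,0,0,-0.01,0.165,-0.3,1],[0,0,0,0,0.165,-0.28,1],[0,0,0,0,0,0,1]],
  ],
)

```text
time_s: 3.68
tcp_pos: [0.5709, -0.0525, 0.1177]
ee_rot: [[0.022, -1.0, 0.02], [0.505, 0.028, 0.863], [-0.863, -0.009, 0.505]]
wrist_force: [1.0, -1.3, -0.5]
gripper_width: 0.999
```

Run:
```python
from h import *
for n in('side','top'): cap(n,n+'2.png')
s=r.sense();  g=s['tcp_pos']+.051*s['ee_rot'][:,0]; print(g)
cv2.imwrite('pics/c2.png',np.hstack([cv2.imread('pics/side2.png')[100:400,250:640],cv2.imread('pics/top2.png')[80:380,250:640]]))
```

```text
[ 0.57320212 -0.0278452   0.07500221]
```

View pics/c2.png

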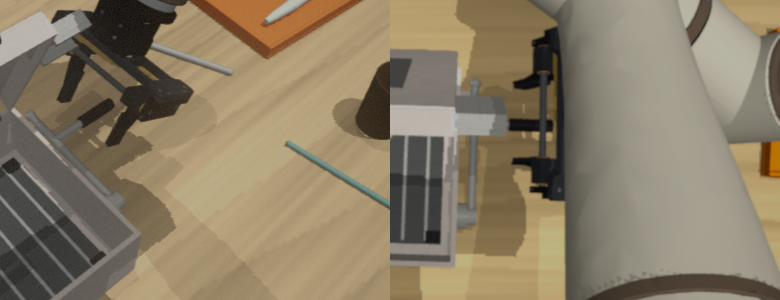

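Both views show the sleeve between the fingers. I'll make a small correction downward, then close.

>>> move_arm(
  series=[
    [[0,0,0,-0.05,-0.06,-0.12,1],[0,0,0,0,0,0,0.5],[0,0,0,0,0,0,0],[0,0,0,0,0,0,0],[0,0,0,0,0,0,0],[0,0,0,0,0,0,0],[0,0,0,0,0,0,0]],
  ],
)

```text
time_s: 4.65
tcp_pos: [0.5698, -0.0589, 0.1133]
ee_rot: [[0.029, -0.999, 0.018], [0.503, 0.031, 0.864], [-0.864, -0.016, 0.504]]
wrist_force: [-0.1, 0.0, 0.5]
gripper_width: 0.401
```

Run:
```python
from h import *
s=r.sense();  g=s['tcp_pos']+.051*s['ee_rot'][:,0]; print(g,s['gripper_width']*87,s['wrist_force'],s['moment'])
```

```text
[ 0.57123868 -0.033267    0.06921794] 34.877881056597005 [-0.13188112  0.03066453  0.52345344] [-1.09586554  0.19139847  0.0256739 ]
```

>>> move_arm(
  series=[
    [[0,0,0,0,0,0,0],[0,0,0,0,0,0,0],[0,0,0,0,0,0,0],[0,0,0,0,0,0,0],[0,0,0,0,0,0,0],[0,0,0,0,0,0,0]],
  ],
)

```text
time_s: 5.4
tcp_pos: [0.5684, -0.0588, 0.1129]
ee_rot: [[0.026, -0.999, 0.019], [0.504, 0.029, 0.863], [-0.863, -0.012, 0.504]]
wrist_force: [-0.5, 0.5, -0.7]
gripper_width: 0.17
```

Run:
```python
from h import *
s=r.sense();  g=s['tcp_pos']+.051*s['ee_rot'][:,0]; print(g,s['gripper_width']*87,s['wrist_force'],s['moment'])
# arc
th0=np.arcsin((g[2]-.062)/.115); 
for k in range(0,13):
    t=th0+(1.27-th0)*k/12
    print(k,round(np.degrees(t)), [round(a*1000) for a in (.115*(np.cos(t)-np.cos(th0)),.115*(np.sin(t)-np.sin(th0)))])
```

```text
[ 0.56974855 -0.03312023  0.06883648] 14.768670431643464 [-0.47622792  0.48034727 -0.69309301] [-1.07251496  0.35866884  0.11132361]
0 3 [0, 0]
1 9 [-1, 12]
2 15 [-4, 23]
3 21 [-7, 34]
4 27 [-12, 45]
5 32 [-18, 55]
6 38 [-24, 64]
7 44 [-32, 73]
8 50 [-40, 81]
9 55 [-50, 88]
10 61 [-59, 94]
11 67 [-70, 99]
12 73 [-81, 103]
```

>>> move_arm(
  series=[
    [[0,0,0,-0.02,0,0.2,0],[0,0,0,-0.05,0,0.18,0],[0,0,0,-0.05,0,0.18,0],[0,0,0,-0.08,0,0.18,0],[0,0,0,-0.1,0,0.17,0],[0,0,0,0,0,0,0]],
  ],
)

```text
time_s: 6.15
tcp_pos: [0.5513, -0.0581, 0.1715]
ee_rot: [[0.033, -0.999, 0.019], [0.503, 0.033, 0.863], [-0.863, -0.019, 0.504]]
wrist_force: [0.6, 1.8, -0.5]
gripper_width: 0.174
```

```bash
cat > s.py <<'E'
from h import *
s=r.sense();  g=s['tcp_pos']+.051*s['ee_rot'][:,0]; print(s['time_s'],'g',g.round(4),s['gripper_width']*87,s['wrist_force'].round(2),s['moment'].round(2),s['joints'].round(1))
E
python3 s.py
python3 - <<'E'
from h import *
for n in('side','top'): cap(n,n+'3.png')
cv2.imwrite('pics/c3.png',np.hstack([cv2.imread('pics/side3.png')[100:400,250:640],cv2.imread('pics/top3.png')[80:380,250:640]]))
E
```

```text
6.15 g [ 0.553  -0.0324  0.1275] 15.147219919604403 [ 0.56  1.81 -0.54] [-1.09 -0.07 -0.16] [ -4.7  25.3  -5.8 -34.2 -63.9  19.9]
```

View pics/c3.png

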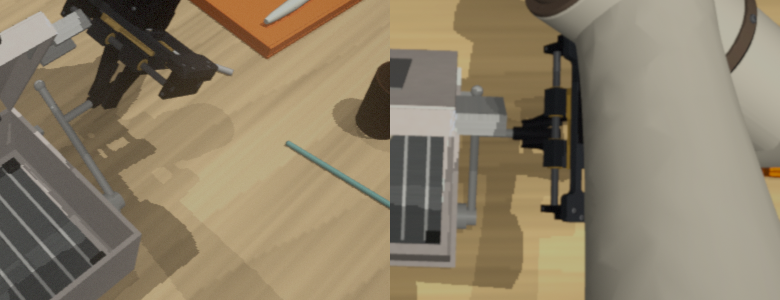

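The side crop shows the tip raised to about (40,85), so the rod is following. I'll carry on along the arc.

>>> move_arm(
  series=[
    [[0,0,0,-0.11,0,0.145,0],[0,0,0,-0.125,0,0.135,0],[0,0,0,-0.14,0,0.12,0],[0,0,0,-0.15,0,0.11,0],[0,0,0,-0.16,0,0.093,0],[0,0,0,0,0,0,0]],
  ],
)

```text
time_s: 7.0
tcp_pos: [0.5174, -0.0568, 0.2093]
ee_rot: [[0.052, -0.999, 0.016], [0.503, 0.04, 0.863], [-0.862, -0.037, 0.505]]
wrist_force: [-0.3, 1.1, -1.6]
gripper_width: 0.176
```

```bash
python3 s.py
```

```text
7.0 g [ 0.52   -0.0311  0.1654] 15.312624275916141 [-0.31  1.11 -1.58] [-1.01  0.11  0.03] [ -4.9  19.6  -8.8 -33.9 -65.3  18.7]
```

>>> move_arm(
  series=[
    [[0,0,0,-0.15,0.01,0.04,0],[0,0,0,-0.15,0.01,0.03,0],[0,0,0,-0.14,0,0.01,0],[0,0,0,-0.08,0,0,0],[0,0,0,0,0,0,0]],
  ],
)

```text
time_s: 7.62
tcp_pos: [0.4982, -0.0559, 0.2202]
ee_rot: [[0.084, -0.996, 0.005], [0.5, 0.047, 0.865], [-0.862, -0.07, 0.502]]
wrist_force: [-0.2, 1.4, -2.9]
gripper_width: 0.174
```

```bash
python3 s.py
python3 - <<'E'
from h import *
for n in('side','top'): cap(n,n+'4.png')
cv2.imwrite('pics/c4.png',np.hstack([cv2.imread('pics/side4.png')[100:400,200:590],cv2.imread('pics/top4.png')[80:380,250:640]]))
E
```

```text
7.625 g [ 0.5025 -0.0304  0.1762] 15.145781149690617 [-0.22  1.41 -2.93] [-0.95 -0.02 -0.03] [ -5.   16.6 -11.4 -34.3 -63.9  19.4]
```

View pics/c4.png

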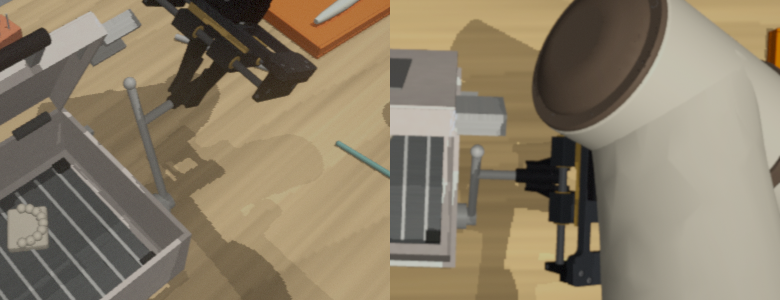

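```bash
cat > rod.py <<'E'
from h import *
import sys
def ball(n,f,guess,rad=8):
    p=cv2.imread(f); d=np.load(f'pics/{n}.npy'); u,v=guess
    print(n,[pt(n,a,b,d[b,a]).round(4).tolist() for a,b in((u,v),(u+2,v),(u-2,v),(u,v+2))])
E
python3 - <<'E'
from rod import *
ball('side','pics/side4.png',(330,183)); ball('top','pics/top4.png',(337,232))
print(ball('top','pics/top4.png',(335,290)))
E
```

```text
side [[0.5223, 0.0443, 0.217], [0.5214, 0.0423, 0.2163], [0.5242, 0.0454, 0.2163], [0.5211, 0.0454, 0.2157]]
top [[0.5266, 0.0428, 0.2178], [0.5265, 0.0409, 0.219], [0.5265, 0.0448, 0.2184], [0.5246, 0.0428, 0.2175]]
top [[0.4667, 0.0409, 0.0847], [0.4649, 0.0354, -0.0004], [0.4668, 0.0435, 0.0908], [0.464, 0.0406, 0.0745]]
None
```

>>> move_arm(
  series=[
    [[0,0.25,0,-0.2,0.01,-0.02,0],[0,0.25,0,-0.2,0.01,0,0],[0,0,0,-0.15,0,0,0],[0,0,0,0,0,0,0]],
  ],
)

```text
time_s: 8.22
tcp_pos: [0.4859, -0.0552, 0.2254]
ee_rot: [[0.077, -0.997, 0.03], [0.493, 0.065, 0.868], [-0.867, -0.052, 0.496]]
wrist_force: [-3.2, -1.3, 2.6]
gripper_width: 0.171
```

```bash
python3 s.py
python3 - <<'E'
from h import *
for n in('side','top'): cap(n,n+'5.png')
cv2.imwrite('pics/c5.png',np.hstack([cv2.imread('pics/side5.png')[100:400,200:590],cv2.imread('pics/top5.png')[80:380,250:640]]))
E
```

```text
8.225 g [ 0.4899 -0.03    0.1812] 14.875774248777894 [-3.23 -1.25  2.57] [-0.67  1.08  0.74] [ -4.7  15.2 -12.6 -33.6 -64.1  17.3]
```

View pics/c5.png

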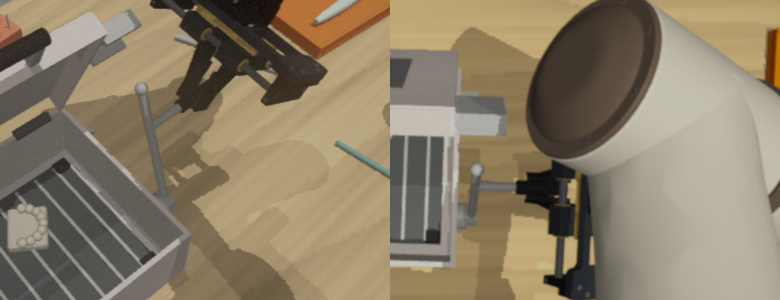

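Run:
```python
from rod import *
ball('side','pics/side5.png',(341,188)); ball('top','pics/top5.png',(337,249))
```

```text
side [[0.5058, 0.0445, 0.2231], [0.5037, 0.0438, 0.2243], [0.5064, 0.0468, 0.2243], [0.5039, 0.0463, 0.223]]
top [[0.5094, 0.0432, 0.225], [0.5094, 0.0412, 0.2242], [0.5093, 0.0453, 0.2272], [0.5074, 0.0433, 0.2256]]
```

>>> move_arm(
  series=[
    [[0,0,0,-0.2,0,-0.05,0],[0,0,0,-0.2,0,-0.05,0],[0,0,0,0,0,0,0]],
  ],
)

```text
time_s: 8.7
tcp_pos: [0.4825, -0.0547, 0.225]
ee_rot: [[0.133, -0.991, 0.021], [0.487, 0.083, 0.87], [-0.864, -0.105, 0.493]]
wrist_force: [-4.2, -0.8, -3.2]
gripper_width: 0.179
```

```bash
python3 s.py
python3 - <<'E'
from rod import *
for n in('side','top'): cap(n,n+'6.png')
cv2.imwrite('pics/c6.png',np.hstack([cv2.imread('pics/side6.png')[100:400,200:590],cv2.imread('pics/top6.png')[80:380,250:640]]))
E
```

```text
8.7 g [ 0.4893 -0.0299  0.1809] 15.589561289310453 [-4.15 -0.83 -3.16] [-1.48  1.69  1.01] [ -4.8  13.8 -14.4 -34.7 -60.7  18.7]
```

View pics/c6.png

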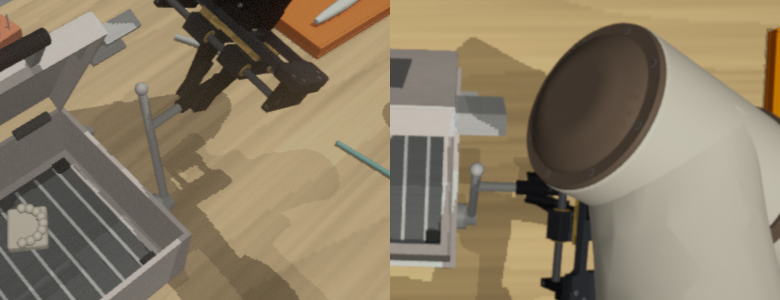

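The rod stopped moving under extra push. The ball centre is at about z 0.218, x 0.508, which is 72°, so it's at the stop. Opening and backing off.

>>> move_arm(
  series=[
    [[0,0,0,0,0,0,0.6],[0,0,0,0,0,0,0.6],[0,0,0,0,0,0,0.6],[0,0,0,0,0,0,0.6],[0,0,0,0,0,0,0.6],[0,0,0,0,0,0,0.6],[0,0,0,-0.03,-0.15,0.26,0.6],[0,0,0,-0.05,-0.2,0.35,0.6],[0,0,0,-0.1,-0.4,0.7,0.6],[0,0,0,-0.1,-0.4,0.7,0.6],[0,0,0,0,0,0,0.6]],
  ],
)

```text
time_s: 10.18
tcp_pos: [0.4601, -0.1266, 0.3475]
ee_rot: [[0.122, -0.992, 0.026], [0.486, 0.082, 0.87], [-0.865, -0.093, 0.492]]
wrist_force: [0.6, 0.8, 0.0]
gripper_width: 0.602
```

```bash
python3 s.py
python3 - <<'E'
from rod import *
for n in('side','top'): cap(n,n+'7.png')
cv2.imwrite('pics/c7.png',np.hstack([cv2.imread('pics/side7.png')[100:400,200:590],cv2.imread('pics/top7.png')[80:380,250:640]]))
ball('side','pics/side7.png',(341,188)); ball('top','pics/top7.png',(337,249))
E
```

```text
10.175 g [ 0.4663 -0.1018  0.3033] 52.35685771127867 [0.57 0.81 0.  ] [-1.    0.29  0.01] [-13.1   8.1  -3.9 -30.7 -79.2  16. ]
side [[0.5051, 0.0452, 0.2242], [0.5042, 0.0433, 0.2235], [0.5063, 0.0469, 0.2245], [0.5034, 0.0468, 0.2237]]
top [[0.5094, 0.0432, 0.2253], [0.5093, 0.0413, 0.2262], [0.5094, 0.0452, 0.2252], [0.5075, 0.0432, 0.2236]]
```

View pics/c7.png

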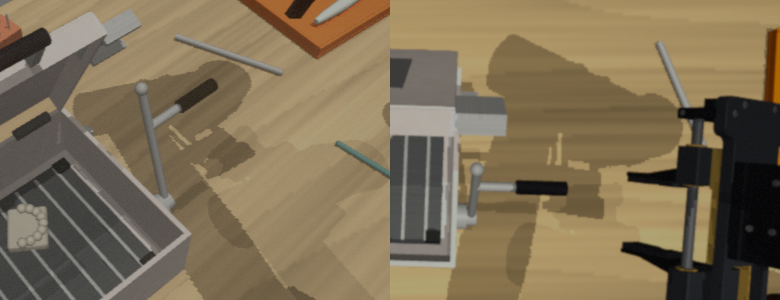

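```bash
cat > plan.py <<'E'
from h import *
from scipy.spatial.transform import Rotation as Ro
def Rt(b,yaw=np.radians(-2.1)):
    b=np.radians(b); M=np.array([[np.cos(b),-np.sin(b),0],[0,0,1],[-np.sin(b),-np.cos(b),0]])
    return Ro.from_euler('z',yaw).as_matrix()@M
def go(b,gr,back=0):
    s=r.sense(); R=Rt(b); rv=np.degrees(Ro.from_matrix(R@s['ee_rot'].T).as_rotvec())
    t=np.array(gr)-(.051+back)*R[:,0]; dp=t-s['tcp_pos']
    print('b',b,'rot/8',(rv/8).round(2),'shift/60',(dp/.06).round(2),'tcp target',t.round(3))
E
python3 -c "
from plan import *
go(60,[.532,.1905,.3375],.1)"
```

```text
b 60 rot/8 [-3.75 -2.84 -0.81] shift/60 [-0.04  5.3   2.07] tcp target [0.457 0.193 0.468]
```

>>> move_arm(
  series=[
    [[0,0,0,0,0,0.9,0.6],[0,0,0,0,0,0.9,0.6],[-0.6,-0.46,-0.13,0,0.6,0.25,0.6],[-0.6,-0.46,-0.13,0,0.8,0,0.6],[-0.6,-0.46,-0.13,0,0.8,0,0.6],[-0.6,-0.46,-0.13,0,0.8,0,0.6],[-0.6,-0.46,-0.13,0,0.8,0,0.6],[-0.6,-0.46,-0.13,0,0.8,0,0.6],[0,0,0,0,0.7,0,0.6],[0,0,0,0,0,0,0.6]],
  ],
)

```text
time_s: 11.52
tcp_pos: [0.454, 0.2078, 0.4515]
ee_rot: [[0.481, -0.876, 0.028], [-0.004, 0.03, 1.0], [-0.877, -0.481, 0.01]]
wrist_force: [-0.0, -0.8, -0.0]
gripper_width: 0.598
```

```bash
python3 s.py
python3 - <<'E'
from plan import *
go(60,[.532,.1905,.3375],.1)
for n in('side','top'): cap(n,n+'8.png')
cv2.imwrite('pics/c8.png',cv2.resize(np.hstack([cv2.imread('pics/side8.png'),cv2.imread('pics/top8.png')]),(800,300)))
E
```

```text
11.525 g [0.4785 0.2076 0.4067] 52.03683637230094 [-0.01 -0.75 -0.05] [ 0.02  1.14 -0.03] [ 52.4  -5.1 -23.6  27.4 -56.4 -66.5]
b 60 rot/8 [-0.08 -0.16 -0.06] shift/60 [ 0.04 -0.24  0.28] tcp target [0.457 0.193 0.468]
```

View pics/c8.png

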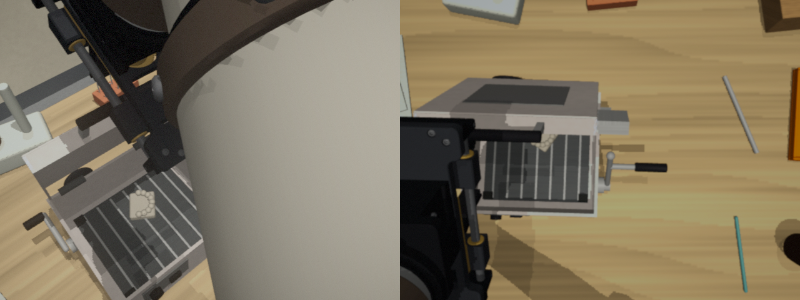

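The gripper is in front of and above the pull, with its right end visible at top-view (540,133) in the composite. The rod is still up. Now I'll centre it and advance.

>>> move_arm(
  series=[
    [[-0.08,-0.16,-0.06,0.04,-0.24,0.2,0.6],[0,0,0,0,0,0,0.6]],
  ],
)

```text
time_s: 11.88
tcp_pos: [0.4567, 0.1884, 0.4648]
ee_rot: [[0.501, -0.864, 0.043], [-0.021, 0.037, 0.999], [-0.865, -0.502, 0.001]]
wrist_force: [0.3, 0.4, 0.1]
gripper_width: 0.605
```

Run:
```python
from plan import *
go(60,[.532,.1905,.3375],.04)
go(60,[.532,.1905,.3375],.0)
```

```text
b 60 rot/8 [-0.    0.01  0.04] shift/60 [ 0.5   0.06 -0.81] tcp target [0.487 0.192 0.416]
b 60 rot/8 [-0.    0.01  0.04] shift/60 [ 0.83  0.05 -1.39] tcp target [0.507 0.191 0.382]
```

>>> move_arm(
  series=[
    [[0,0,0,0.25,0.03,-0.4,0.6],[0,0,0,0.25,0.03,-0.4,0.6],[0,0,0,0,0,0,0.6]],
  ],
)

```text
time_s: 12.25
tcp_pos: [0.4877, 0.1884, 0.418]
ee_rot: [[0.504, -0.862, 0.048], [-0.02, 0.044, 0.999], [-0.864, -0.504, 0.005]]
wrist_force: [0.4, -0.4, 1.1]
gripper_width: 0.599
```

```bash
python3 s.py
python3 - <<'E'
from plan import *
go(60,[.532,.1905,.3375],.0)
for n in('side','top'): cap(n,n+'9.png')
cv2.imwrite('pics/c9.png',np.hstack([cv2.imread('pics/side9.png')[0:300,0:390],cv2.imread('pics/top9.png')[80:380,0:390]]))
E
```

```text
12.25 g [0.5134 0.1874 0.374 ] 52.07062165669942 [ 0.43 -0.45  1.09] [ 0.03  1.19 -0.04] [ 47.   -2.5 -27.2  30.6 -48.7 -66.9]
b 60 rot/8 [-0.03  0.04  0.08] shift/60 [ 0.31  0.05 -0.61] tcp target [0.507 0.191 0.382]
```

View pics/c9.png

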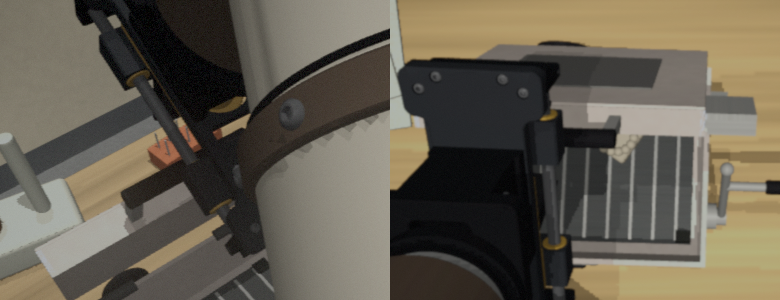

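>>> move_arm(
  series=[
    [[0,0,0.05,0.15,0.03,-0.3,0.6],[0,0,0,0.15,0.02,-0.3,0.6],[0,0,0,0,0,0,0.6]],
  ],
)

```text
time_s: 12.72
tcp_pos: [0.506, 0.1924, 0.3899]
ee_rot: [[0.514, -0.857, 0.039], [-0.008, 0.041, 0.999], [-0.858, -0.514, 0.014]]
wrist_force: [0.3, 0.3, 0.6]
gripper_width: 0.6
```

```bash
python3 s.py
python3 - <<'E'
from plan import *
go(60,[.532,.1905,.3375],.0)
E
```

```text
12.725 g [0.5323 0.192  0.3461] 52.1694914739948 [0.3  0.28 0.64] [0.03 1.16 0.03] [ 45.   -0.1 -29.6  32.9 -42.7 -68.5]
b 60 rot/8 [-0.1   0.12  0.02] shift/60 [ 0.01 -0.02 -0.14] tcp target [0.507 0.191 0.382]
```

>>> move_arm(
  series=[
    [[0,0,0,0,0,0,0.3],[0,0,0,0,0,0,0.1],[0,0,0,0,0,0,0],[0,0,0,0,0,0,0],[0,0,0,0,0,0,0],[0,0,0,0,0,0,0]],
  ],
)

```text
time_s: 13.48
tcp_pos: [0.5049, 0.1926, 0.3925]
ee_rot: [[0.516, -0.856, 0.038], [-0.005, 0.042, 0.999], [-0.857, -0.516, 0.017]]
wrist_force: [-0.9, 0.7, -0.6]
gripper_width: 0.174
```

```bash
python3 s.py
python3 - <<'E'
from plan import *
for n in('side','top'): cap(n,n+'10.png')
cv2.imwrite('pics/c10.png',np.hstack([cv2.imread('pics/side10.png')[0:300,0:390],cv2.imread('pics/top10.png')[80:380,0:390]]))
E
```

```text
13.475 g [0.5312 0.1924 0.3489] 15.098252359780934 [-0.93  0.75 -0.62] [0.06 1.52 0.06] [ 45.1  -0.3 -29.5  32.8 -42.9 -68.4]
```

View pics/c10.png

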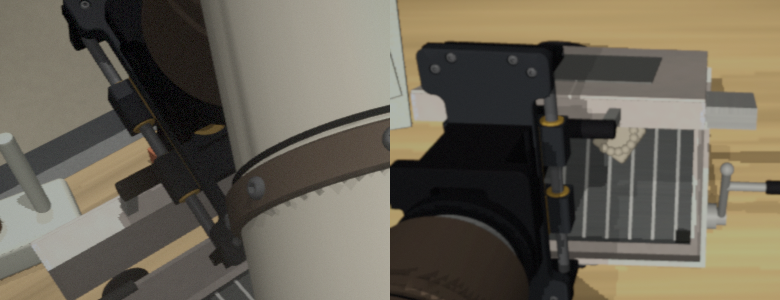

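The gripper has closed on the pull at 15 mm. I'll lower in stages, turning with the hood.

>>> move_arm(
  series=[
    [[0,-0.3,0,-0.21,0.01,-0.09,0],[0,-0.3,0,-0.21,0.01,-0.1,0],[0,-0.3,0,-0.21,0.01,-0.11,0],[0,0,0,0,0,0,0]],
  ],
)

```text
time_s: 14.08
tcp_pos: [0.4665, 0.194, 0.3729]
ee_rot: [[0.621, -0.783, 0.036], [-0.007, 0.04, 0.999], [-0.784, -0.621, 0.019]]
wrist_force: [-1.7, 1.1, -1.5]
gripper_width: 0.172
```

```bash
python3 s.py
python3 - <<'E'
from plan import *
for n in('side','top'): cap(n,n+'11.png')
cv2.imwrite('pics/c11.png',np.hstack([cv2.imread('pics/side11.png')[0:300,0:390],cv2.imread('pics/top11.png')[80:380,0:390]]))
print(r.sense()['ee_rot'].round(3))
E
```

```text
14.075 g [0.4982 0.1936 0.3329] 14.942407736092385 [-1.68  1.12 -1.51] [0.26 1.97 0.32] [ 46.4  -4.7 -43.5  52.8 -34.9 -89.1]
[[ 0.621 -0.783  0.039]
 [-0.008  0.043  0.999]
 [-0.784 -0.62   0.02 ]]
```

View pics/c11.png

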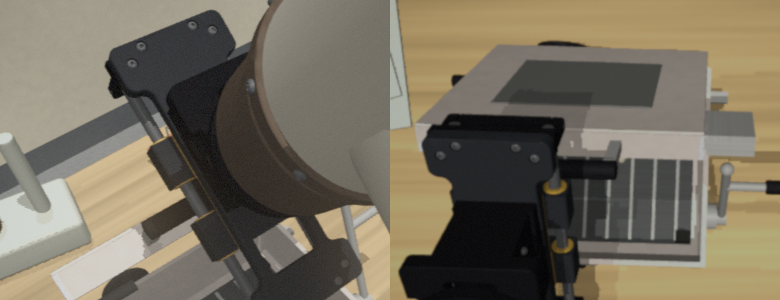

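>>> move_arm(
  series=[
    [[0,0,0,-0.17,0.01,-0.11,0],[0,0,0,-0.17,0.01,-0.12,0],[0,0,0,-0.16,0.01,-0.13,0],[0,0,0,0,0,0,0]],
  ],
)

```text
time_s: 14.68
tcp_pos: [0.4379, 0.1955, 0.355]
ee_rot: [[0.626, -0.779, 0.043], [-0.011, 0.046, 0.999], [-0.78, -0.625, 0.02]]
wrist_force: [0.2, 0.7, -4.6]
gripper_width: 0.173
```

```bash
python3 s.py
python3 - <<'E'
from plan import *
for n in('side','top'): cap(n,n+'12.png')
cv2.imwrite('pics/c12.png',np.hstack([cv2.imread('pics/side12.png')[0:400,0:390],cv2.imread('pics/top12.png')[80:480,20:410]]))
print(r.sense()['ee_rot'].round(3))
E
```

```text
14.675 g [0.4698 0.1949 0.3152] 15.046946913276985 [ 0.21  0.7  -4.62] [0.19 1.93 0.25] [ 48.7  -6.4 -48.4  57.  -34.7 -96.2]
[[ 0.626 -0.779  0.044]
 [-0.012  0.047  0.999]
 [-0.78  -0.626  0.02 ]]
```

View pics/c12.png

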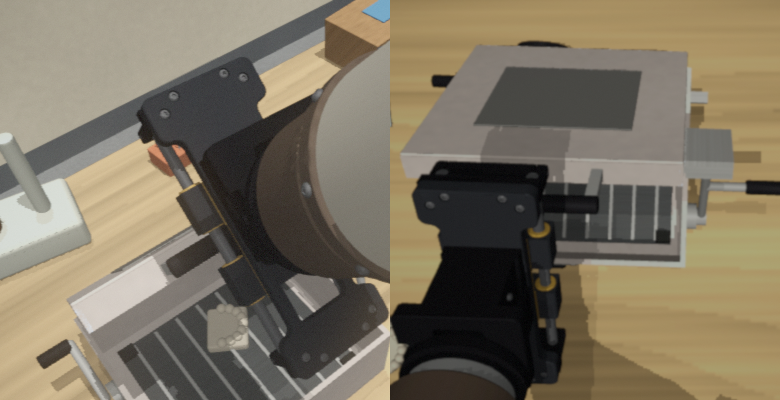

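```bash
cat > hood.py <<'E'
from h import *
def hoodang(box):
    d=np.load('pics/top.npy'); m=np.zeros_like(d,bool); x0,y0,x1,y1=box; m[y0:y1,x0:x1]=1
    C=cloud('top',d,m); 
    for _ in range(4):
        c=C.mean(0); n=np.linalg.svd(C-c,full_matrices=False)[2][2]; e=(C-c)@n; C=C[abs(e)<max(2*e.std(),.002)]
    n*=np.sign(n[2]); print('hood ang rad',np.arctan2(-n[0]*.9993+n[1]*.037,n[2]).round(3),'resid',e.std().round(4),'n',n.round(3),len(C))
E
python3 -c "
from hood import *
hoodang((110,140,290,215))"
```

```text
hood ang rad -0.887 resid 0.0009 n [ 0.775 -0.032  0.632] 13157
```

>>> move_arm(
  series=[
    [[0,0,0,-0.14,0.01,-0.12,0],[0,0,0,-0.14,0.01,-0.12,0],[0,0,0,0,0,0,0]],
  ],
)

```text
time_s: 15.15
tcp_pos: [0.4215, 0.1965, 0.3417]
ee_rot: [[0.628, -0.777, 0.046], [-0.014, 0.048, 0.999], [-0.778, -0.628, 0.019]]
wrist_force: [-2.1, -0.2, -1.3]
gripper_width: 0.175
```

```bash
python3 s.py
python3 - <<'E'
from hood import *
for n in('side','top'): cap(n,n+'13.png')
cv2.imwrite('pics/c13.png',np.hstack([cv2.imread('pics/side13.png')[0:400,0:390],cv2.imread('pics/top13.png')[80:480,20:410]]))
hoodang((110,145,290,220))
E
```

```text
15.15 g [0.4535 0.1958 0.302 ] 15.213752235211487 [-2.14 -0.2  -1.33] [-0.11  1.91  0.1 ] [  49.9   -7.1  -51.4   60.   -34.4 -100.8]
hood ang rad -0.812 resid 0.0008 n [ 0.725 -0.03   0.688] 13083
```

View pics/c13.png

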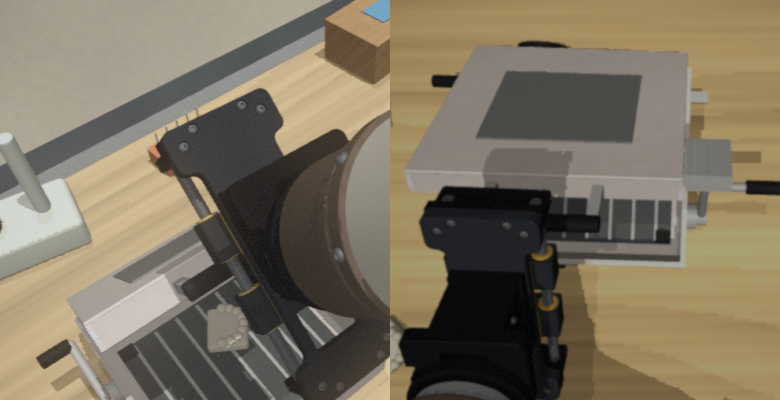

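>>> move_arm(
  series=[
    [[0,0,0,-0.1,0,-0.09,0],[0,0,0,-0.03,0,-0.03,0],[0,0,0,0,0,0,0]],
  ],
)

```text
time_s: 15.62
tcp_pos: [0.4166, 0.197, 0.3377]
ee_rot: [[0.633, -0.773, 0.052], [-0.018, 0.053, 0.998], [-0.774, -0.633, 0.02]]
wrist_force: [3.8, -1.2, -1.6]
gripper_width: 0.17
```

```bash
python3 s.py
python3 - <<'E'
from hood import *
for n in('side','top'): cap(n,n+'14.png')
hoodang((110,150,290,220))
cv2.imwrite('pics/c14.png',cv2.resize(cv2.imread('pics/top14.png')[180:340,280:440],None,fx=3.5,fy=3.5))
E
```

```text
15.625 g [0.4489 0.196  0.2982] 14.750827647173132 [ 3.79 -1.16 -1.6 ] [-0.27  0.98 -0.05] [  50.1   -7.3  -52.4   61.7  -34.4 -103.1]
hood ang rad -0.787 resid 0.0008 n [ 0.708 -0.03   0.706] 12114
```

View pics/c14.png

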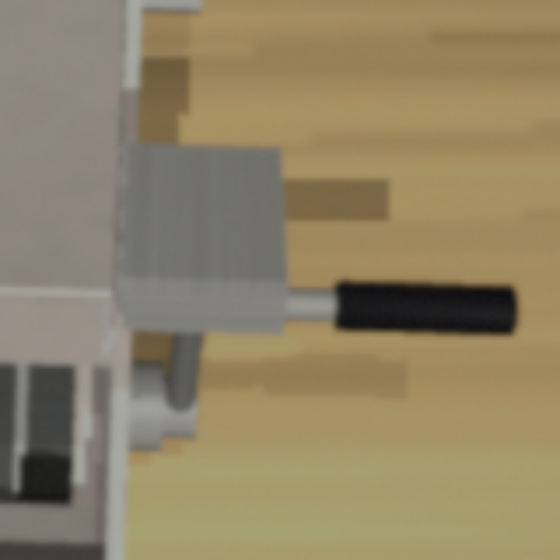

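The hood reads 0.787 rad, the socket covers the tip, and the sleeve is unchanged at top-view (401,268). The force sign flipped, so the hood is on the rod. Opening now.

>>> move_arm(
  series=[
    [[0,0,0,0,0,0,0.25],[0,0,0,0,0,0,0.3],[0,0,0,0,0,0,0.4],[0,0,0,0,0,0,0.5],[0,0,0,0,0,0,0.6],[0,0,0,0,0,0,0.6],[0,0,0,0,0,0,0.6]],
  ],
)

```text
time_s: 16.6
tcp_pos: [0.4165, 0.1981, 0.3379]
ee_rot: [[0.633, -0.772, 0.051], [-0.015, 0.054, 0.998], [-0.774, -0.633, 0.023]]
wrist_force: [-0.5, 0.7, 1.0]
gripper_width: 0.59
```

```bash
python3 s.py
python3 - <<'E'
from hood import *
for n in('side','top'): cap(n,n+'15.png')
hoodang((110,150,290,220))
cv2.imwrite('pics/c15.png',np.hstack([cv2.imread('pics/side15.png')[0:400,0:390],cv2.imread('pics/top15.png')[80:480,20:410]]))
E
```

```text
16.6 g [0.4487 0.1974 0.2984] 51.30862106868176 [-0.5   0.71  1.  ] [ 0.05  1.38 -0.03] [  50.2   -7.3  -52.4   61.7  -34.2 -103.3]
hood ang rad -0.788 resid 0.0008 n [ 0.708 -0.03   0.705] 12135
```

View pics/c15.png

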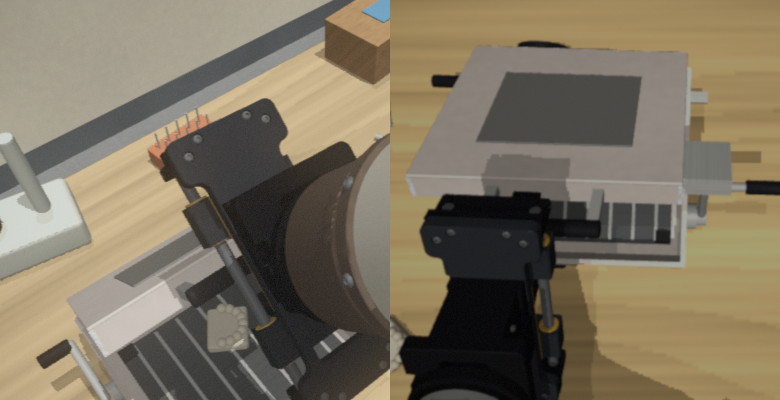

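>>> move_arm(
  series=[
    [[0,0,0,-0.16,0,0.2,0.6],[0,0,0,-0.16,0,0.2,0.6],[0,0,0,-0.16,0,0.2,0.6],[0,0,0,0,0,0,0.6]],
  ],
)

```text
time_s: 17.2
tcp_pos: [0.387, 0.1977, 0.3744]
ee_rot: [[0.632, -0.773, 0.052], [-0.016, 0.055, 0.998], [-0.775, -0.632, 0.023]]
wrist_force: [0.4, -0.0, -0.3]
gripper_width: 0.6
```

```bash
python3 s.py
python3 - <<'E'
from hood import *
for n in('side','top'): cap(n,n+'16.png')
hoodang((110,150,290,220))
E
```

```text
17.2 g [0.4192 0.1969 0.3349] 52.17391472447909 [ 0.39 -0.05 -0.32] [ 0.06  1.38 -0.01] [ 58.6 -11.9 -49.3  52.2 -43.9 -98.4]
hood ang rad -0.787 resid 0.0008 n [ 0.708 -0.03   0.706] 12141
```

>>> move_arm(
  series=[
    [[0,0,0,-0.05,0,0.4,0.6],[0,0,0,-0.05,0,0.5,0.6],[0,0,0,0,0,0.5,0.6],[0,0,0,0,-0.1,0.5,0.6],[0,0,0,0,0,0,0.6],[0,0,0,0,0,0,0.6]],
  ],
)

```text
time_s: 18.05
tcp_pos: [0.3824, 0.189, 0.4844]
ee_rot: [[0.626, -0.778, 0.059], [-0.029, 0.052, 0.998], [-0.779, -0.627, 0.009]]
wrist_force: [0.1, -0.4, 0.2]
gripper_width: 0.602
```

```bash
python3 s.py
python3 - <<'E'
from hood import *
for n in('side','top'): cap(n,n+'17.png')
hoodang((110,150,290,220))
cv2.imwrite('pics/c17.png',cv2.resize(np.hstack([cv2.imread('pics/side17.png'),cv2.imread('pics/top17.png')]),(800,300)))
E
```

```text
18.05 g [0.4144 0.1875 0.4447] 52.348198792582586 [ 0.11 -0.45  0.16] [ 0.11  1.4  -0.05] [ 63.2 -15.7 -34.3  41.1 -60.5 -84.2]
hood ang rad -0.788 resid 0.0008 n [ 0.708 -0.03   0.706] 12129
```

View pics/c17.png

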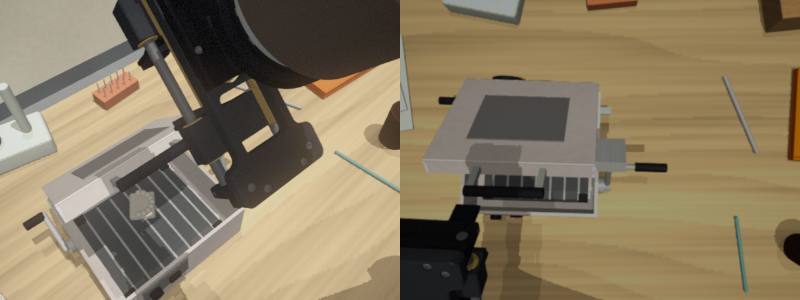

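The gripper is clear of everything. The hood is steady at 0.788 rad and the sleeve is still at top-view (400,268), so the rod is up. Handing in.

```bash
python3 -c "
from h import *
print(r.finish_job())"; python3 s.py
```

```text
the job is handed in; nothing more can be done
None
the job is handed in; nothing more can be done
```

I swung the prop rod up by its sleeve to its stop while the hood was still high, then lowered the hood by its pull onto the rod's tip. I then let go, backed the gripper clear and handed the job in at about 18 s; no verdict was reported.

- **Rod:** The ball's position put it at 72°, and extra push did not move it further. At the end its sleeve was still at the same place in the top view (400,268).
- **Hood:** A plane fit to the depth image read 0.787–0.788 rad before letting go, after letting go, and after the gripper had backed off. The hood never went below that.
- **Contact:** The gripper ended well clear of the box, and wrist forces in my readings stayed under about 6 N.
- **Deviations:** The arm lagged a little and tilted by a few degrees while swinging the rod; I corrected this with an extra push. The sleeve and the pull each sat about 10 mm nearer the fingertips than I aimed.
- **Not seen directly:** The seated ball is hidden under the socket in the top view. That it is seated is inferred from the hood's steady angle and the rod's unchanged position.

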